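Put the wet star away and turn its bay's tag to red

ROBOT

A 6-joint arm with a two-finger parallel gripper is mounted at the origin on a cart in front of the work surface, level with it; the furniture and walls round the work are solid. World frame = base frame: x ahead of the robot, y to its left, z up, the work surface at z = 0. Lengths are in m, angles in degrees, forces in N, time in s.
With the tool pointing down it reaches from about 0.375 to 0.9 m from the base axis. Payload 3.1 kg.
Tool frame: the origin (TCP) lies on the centre line of the jaws, within the pads' length; the fingertips stand 25 mm ahead of it and the grasp point (between the pads) lies 6 mm ahead of it; y points along the fingers, x is the direction in which the jaws open and shut, and the axes are right-handed (so a half turn about y gives the same grasp; the last joint's range is limited). The gripper opens to 87 mm and grips with 3 to 60 N. Pads are 19 mm wide; open, the fingers measure 117 mm over their backs; the gripper's body (75 mm by 190 mm) begins 51 mm behind the grasp point.
Start: joints at [-87.577, 30.224, 82.088, -0, 67.689, -10.227], TCP at [0.137, -0.61, 0.248] pointing down, gripper open.
Joint ranges: [-176.69, 176.69], [-43.24, 126.21], [12.49, 139.97], [-82, 262], [0, 151.66], [-163.58, 163.58]. Speed limits (degrees/s): [159.86, 159.86, 180, 180, 180, 180].

INTERFACE

Orientations are given as a 3x3 rotation matrix whose columns are the frame's x, y, z axes.
In Python, from rig import * gives the robot as it stands.
- The arm moves only by the tool play_rows, never from a script. Its argument "commands" is a list of rows, each a list of 2 entries, a list of its own where there are three numbers: the shift along the world's x, y, z in m, then the turn, a rotation vector about the world's x, y, z in rad. A call has 1 to 10 rows; each row is the pose to reach, as a shift and turn from the pose commanded when the call began; what a row does not reach only later rows make up. A row lasts 1/8 s, in which the tool goes at most 62.5 mm and 10.7 degrees, less where a joint would pass 70% of its speed; a pose out of reach is approached as far as the arm can. A call with a gripper value outside its range is refused whole. "gripper" is the finger opening in m, from 0 to 0.087, set as the call begins (left out, the last holds). The fingers move at their own pace and stop on an object; the grip force is fixed at half the most. Time passes only in rows, so rows that repeat a pose let the fingers close. It gives the time, the measured TCP pose, the force and the opening at its end, in the units of the state.
- read_state(): the state, without advancing time (a new reading comes with each control period).
- capture(name): name is "scene" or "top"; returns a dict with "frame" (400x640x3 uint8, red, green, blue), "depth" (400x640 float32, m along the optical axis (not along the pixel's ray), 0 where there is no reading), "mtx" (3x3 intrinsics, pixels), "cam_to_world" (4x4, takes a point from camera to world coordinates). Camera axes: x right, y down, z forward; pixel columns grow to the right and rows downward; lengths in m; the calibration is good to about 2 mm. A picture is of the moment at which its call begins.
- hand_in(): hands the job in, once; it reports no verdict.
The state is a dict: "time_s": time; "joint_positions": joint angles; "qvel": joint speeds; "tau": joint torques, N m; "position": TCP position; "tcp_rot": TCP orientation; "force": force on the tool from outside, world axes, zero at the start; "moment": the same for the moment, N m; "opening": opening from 0.0 (shut) to 1.0 (fully open).
Only numpy, scipy, OpenCV 4.12 (cv2) and the standard library are available. Lean on these libraries where they do the work, as an engineer would, in place of code of your own. Each camera call takes 0.05 s, during which the arm holds its last target. There are 200 camera calls.

TASK

The wooden star that sticks out of one bay of the drying rack is freshly varnished: do not pick it up, but push it with a fingertip on its near point until its far point meets the stop at the back of its bay. Then mark that bay as taken: flip its green tag right over its hinge until it lies flat the other way, red face up. Leave the tags and stars of the other bays, and the things lying around, as they are.

Things in the scene. Friction and masses are not known exactly. Their poses are not given: they have to be found in the camera images.
- wet_star_mid (a point): Centre (half-way up, mid thickness) of the varnished star: a six-pointed wooden star, 12 mm thick, 84 mm from point to opposite point, 73 mm across the sides, 30 g. It lies flat on bay_a's ribs, 34 to 54 mm short of home, its near point out of the mouth; home, its centre is 42 mm before the stop's face. The point's y axis lies along two opposite points (one toward the robot, one toward the stop); z is up.
- bay_a: Drying bay that holds the star that sticks out; any of three places in the row. Fixed, 94 mm wide; three alike stand side by side, 98 mm apart, on a board 30 mm thick, open toward the robot. Origin: underside of its 8 mm foot, mid-width, below the near face of the stop that closes its far end. x: horizontal, into the bay (push direction; the bay is at x < 0), y: left across it, z: up. Foot: x = -124 to 60 mm.
- bay_a_stop (a point): Middle of the near face of bay_a's wooden stop, at rib height (14 mm over the foot's underside); the stop is 30 mm tall. Two ribs 36 mm apart, tops at this height, carry the star; they reach 118 mm toward the robot. Side fences: 77 mm apart inside, 30 mm tall, 80 mm long, then a flared mouth to 98 mm.
- tag_a (a joint): Angle of bay_a's flip tag. 0: level toward the robot over the bay, green face (white ring) up; grows as the free edge rises and goes over; pi/2 upright; pi: level the other way behind the bay, red face (white bar) up. Stops at 0 and pi. Starts at 0 to 0.15. Stiff hinge (0.03 N m friction): it stays at any angle; about 0.6 N at its free edge moves it, 3 N on its tail.
- tag_a_pivot (a point): Middle of the hinge pin of bay_a's tag: 28 mm behind the stop's near face, 60 mm above the foot's underside. Axes as the bay's; the pin runs along y between two uprights, 70 mm apart inside, 70 mm tall. Opposite the plate, in one plane with it, a thumb tail 26 mm wide reaches 30 mm past the pin: pressing it down raises the plate.
- tag_a_edge (a point): Middle of the free edge of bay_a's tag, 82 mm from its pin; it moves with the tag. The tag is a painted plate 60 mm wide, 5 mm thick, from 10 to 82 mm from the pin.
- bay_b: Drying bay that holds the other star, fully home; its tag shows red. Fixed, 94 mm wide; three alike stand side by side, 98 mm apart, on a board 30 mm thick, open toward the robot. Origin: underside of its 8 mm foot, mid-width, below the near face of the stop that closes its far end. x: horizontal, into the bay (push direction; the bay is at x < 0), y: left across it, z: up. Foot: x = -124 to 60 mm.
- tag_b (a joint): Angle of bay_b's flip tag. 0: level toward the robot over the bay, green face (white ring) up; grows as the free edge rises and goes over; pi/2 upright; pi: level the other way behind the bay, red face (white bar) up. Stops at 0 and pi. Starts at pi; leave it.
- stored_star_mid (a point): Centre (half-way up, mid thickness) of the star stored in bay_b: a six-pointed wooden star, 12 mm thick, 84 mm from point to opposite point, 73 mm across the sides, 30 g. To be left alone. The point's y axis lies along two opposite points (one toward the robot, one toward the stop); z is up.
- bay_c: Drying bay that is empty; its tag shows green. Fixed, 94 mm wide; three alike stand side by side, 98 mm apart, on a board 30 mm thick, open toward the robot. Origin: underside of its 8 mm foot, mid-width, below the near face of the stop that closes its far end. x: horizontal, into the bay (push direction; the bay is at x < 0), y: left across it, z: up. Foot: x = -124 to 60 mm.
- tag_c (a joint): Angle of bay_c's flip tag. 0: level toward the robot over the bay, green face (white ring) up; grows as the free edge rises and goes over; pi/2 upright; pi: level the other way behind the bay, red face (white bar) up. Stops at 0 and pi. Starts at 0; leave it.
- cup_red: paper-white plastic cup with red paint, 69 mm across, 58 mm tall, standing at the back left; origin under its middle; a bystander, to be left alone.
- sanding: cork sanding block, 58x105x34 mm, lying at the back; origin under its middle; a bystander, to be left alone.
- tape_roll: roll of masking tape, 98 mm across, 25 mm tall, lying flat behind the bays to the right; origin under its middle; a bystander, to be left alone.
- brush_flat: paint brush with a yellow handle, 22x222x10 mm, lying at the left edge of the bench; origin under its middle; a bystander, to be left alone.
- dowel_red: red-brown painted dowel, 17 mm thick, 132 mm long, lying to the right; origin under its middle; a bystander, to be left alone.

How it is judged:
By the outcome, as a careful person would: the job done as asked, in the order asked, and still so for the second after the job is handed in, with the robot touching nothing.
It also fails if it takes over 48 s, if anything falls off the work surface, if the arm or the gripper's body presses on something with over 40 N, if the wrist force passes 120 N, or if a joint passes its speed limit or range.

## Working session

There is one attempt and no reset: what is moved stays moved. The work goes in short steps, Python scripts to look and compute and a tool call to move; the robot and the scene stay as the last step left them, time stands still between calls to the robot, and variables do not carry over. Pictures are saved under pics/ and viewed, about 8 in all and at most 12, crops included, and the job is handed in when it is done.

Besides the shell and the picture viewer there is one more tool, called after "Call:" as a command line: name --argument value ..., lists and objects as JSON in quotes. play_rows: Moves the arm, as the interface text tells. Its arguments: {"type":"object","properties":{"commands":{"type":"array"},"gripper":{"type":"number"}},"required":["commands"]}

```bash
mkdir -p pics; cat > h.py <<'E'
from rig import *
import numpy as np, cv2
def snap(name,fn):
    c=capture(name); cv2.imwrite('pics/'+fn+'.png',c['frame'][:,:,::-1]); np.savez('pics/'+fn,**c); return c
def pts(c):
    d=c['depth'];v,u=np.mgrid[:d.shape[0],:d.shape[1]];K=c['mtx']
    p=np.stack([(u-K[0,2])/K[0,0]*d,(v-K[1,2])/K[1,1]*d,d],-1)
    T=c['cam_to_world'];return p@T[:3,:3].T+T[:3,3]
E
python3 - <<'E'
from h import *
for n in('scene','top'):
    c=snap(n,n+'0');print(n,c['cam_to_world'].round(3).tolist(),c['mtx'].round(1).tolist())
print(read_state())
a=cv2.imread('pics/scene0.png');b=cv2.imread('pics/top0.png')
E
```

```text
scene [[-0.603, -0.394, 0.694, -0.421], [-0.798, 0.275, -0.537, 0.514], [0.021, -0.877, -0.48, 0.8], [0.0, 0.0, 0.0, 1.0]] [[489.5, 0.0, 321.5], [0.0, 489.5, 192.3], [0.0, 0.0, 1.0]]
top [[-0.015, -0.996, 0.091, 0.497], [-1.0, 0.015, -0.003, -0.28], [0.002, -0.091, -0.996, 0.962], [0.0, 0.0, 0.0, 1.0]] [[374.5, 0.0, 318.5], [0.0, 374.5, 198.5], [0.0, 0.0, 1.0]]
{'time_s': 0.1, 'joint_positions': array([-8.75774843e+01,  3.02746961e+01,  8.21513040e+01,  2.65779088e-03,
        6.76904184e+01, -1.02284099e+01]), 'qvel': array([ 0.00068753, -0.09336205, -0.08497558,  0.03282964,  0.07479869,
        0.01942028]), 'tau': array([ 2.46652889e-04, -4.40986204e+01, -1.77150857e+01,  6.33973069e-02,
        5.34130982e-02, -4.96750374e-05]), 'position': array([ 0.13688318, -0.60917566,  0.24664558]), 'tcp_rot': array([[ 2.18993302e-01, -4.30076707e-05,  9.75726361e-01],
       [-9.75724329e-01,  2.03188260e-03,  2.18992936e-01],
       [-1.99197979e-03, -9.99997935e-01,  4.03005049e-04]]), 'force': array([ 0.09359568,  0.51688735, -0.51065874]), 'moment': array([ 0.01326237, -0.01918322,  0.0163542 ]), 'opening': 1.0000740131276735}
```

View pics/top0.png

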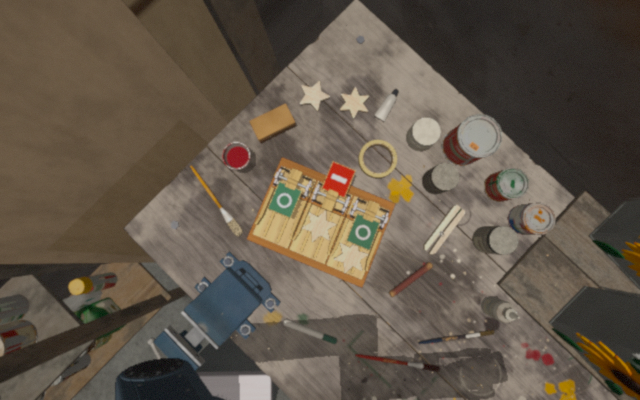

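View pics/scene0.png

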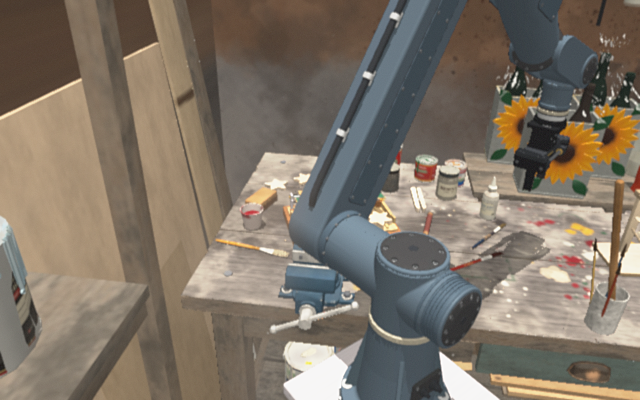

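The top view shows three bays. The left one (285,200) is empty with a green tag, the middle one (320,220) holds the stored star with its red tag flipped back, and the right one is bay_a. In bay_a the star sticks out near (350,258) and the green tag is at (363,232). The scene view is mostly blocked by the arm.

```bash
python3 - <<'E'
from h import *
c=dict(np.load('pics/top0.npz'));P=pts(c);im=c['frame']
u0,v0,u1,v1=235,145,410,295
crop=cv2.resize(im[v0:v1,u0:u1,::-1],None,fx=4.5,fy=3.9 if 0 else 4,interpolation=cv2.INTER_CUBIC)
crop=cv2.resize(im[v0:v1,u0:u1,::-1],None,fx=4,fy=4,interpolation=cv2.INTER_CUBIC)
cv2.imwrite('pics/crop0.png',crop)
hsv=cv2.cvtColor(im,cv2.COLOR_RGB2HSV)
g=cv2.inRange(hsv,(60,100,40),(95,255,255))
n,l,s,ce=cv2.connectedComponentsWithStats(g)
for i in range(1,n):
    if s[i,4]>150 and s[i,0]<400:
        m=(l==i)&(c['depth']>0);r=cv2.minAreaRect(np.argwhere(l==i)[:,::-1].astype(np.float32))
        print(s[i],ce[i],P[m].mean(0).round(4),np.median(P[m],0).round(4),r)
# board orientation: fit min-area rect on world xy of points with z in 0.02..0.2 region
R=P[v0:v1,u0:u1].reshape(-1,3)
for lo,hi in((.02,.033),(.033,.042),(.042,.05),(.05,.058),(.058,.064),(.064,.075),(.075,.085),(.085,.1),(.1,.2)):
    q=R[(R[:,2]>lo)&(R[:,2]<hi)];print(lo,hi,len(q))
q=R[(R[:,2]>.022)&(R[:,2]<.2)]
m=cv2.inRange(P[:,:,2],.022,.2);m[:v0]=0;m[v1:]=0;m[:,:u0]=0;m[:,u1:]=0
n,l,s,ce=cv2.connectedComponentsWithStats(m);k=1+s[1:,4].argmax();print(s[k])
q=P[l==k];r=cv2.minAreaRect(q[:,:2].astype(np.float32));print(r,cv2.boxPoints(r))
E
```

```text
0.02 0.033 2499
0.033 0.042 3644
0.042 0.05 532
0.05 0.058 1056
0.058 0.064 1062
0.064 0.075 64
0.075 0.085 91
0.085 0.1 3054
0.1 0.2 852
[  247   157   148   131 11612]
((0.5386537313461304, -0.29400402307510376), (0.31052547693252563, 0.25285449624061584), 66.67430114746094) [[ 0.3610821  -0.38651717]
 [ 0.59327054 -0.48663676]
 [ 0.7162254  -0.20149088]
 [ 0.48403692 -0.10137129]]
```

View pics/crop0.png

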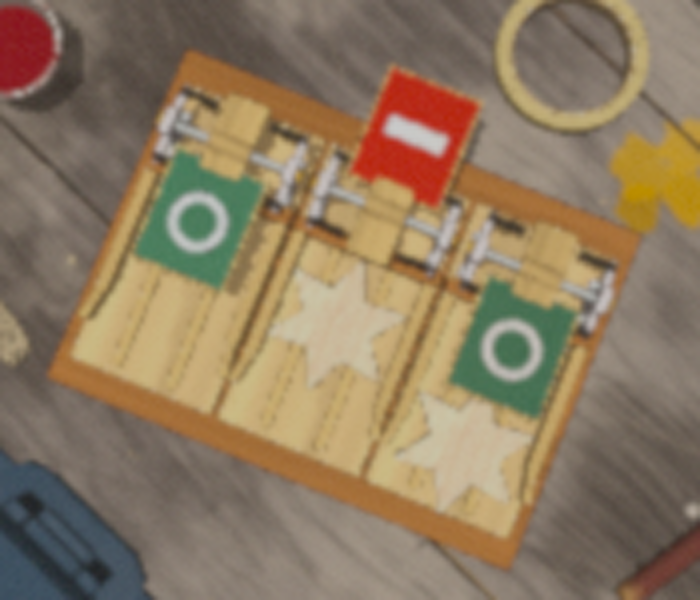

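The crop confirms it. Bay_a's star has its near point at crop (445,508), and its green tag spans (490,285)–(540,410). Next I'll measure the tags, the star and the axis.

```bash
python3 - <<'E'
from h import *
c=dict(np.load('pics/top0.npz'));P=pts(c);im=c['frame'];K=c['mtx'];T=c['cam_to_world']
def ray(uv,z):
    uv=np.atleast_2d(uv).astype(float);d=np.c_[(uv-[K[0,2],K[1,2]])/K[0,0],np.ones(len(uv))]@T[:3,:3].T
    return T[:3,3]+d*((z-T[2,3])/d[:,2])[:,None]
crop=lambda *a:np.array([( x/4+235-.375,y/4+145-.375) for x,y in a])
hsv=cv2.cvtColor(im,cv2.COLOR_RGB2HSV)
print(hsv[195,278],hsv[232,352])
th=np.radians(-23.3);ex=np.array([np.cos(th),np.sin(th),0]);ey=np.array([-np.sin(th),np.cos(th),0])
for nm,lo,hi in(('g',(50,60,20),(95,255,255)),('r',(0,190,120),(6,255,255))):
  g=cv2.inRange(hsv,lo,hi);g=cv2.morphologyEx(g,cv2.MORPH_CLOSE,np.ones((3,3)))
  n,l,s,ce=cv2.connectedComponentsWithStats(g)
  for i in range(1,n):
    if 250<s[i,4]<1500 and 235<ce[i][0]<410 and 145<ce[i][1]<295:
        q=ray(np.argwhere(l==i)[:,::-1],.0925)
        r=cv2.minAreaRect(q[:,:2].astype(np.float32)*1000)
        m=l==i;print(nm,s[i],'rect mm',r,'zmed',np.median(P[m][:,2]).round(4),'x',np.round([(q@ex).min(),(q@ex).max()],4),'y',np.round([(q@ey).min(),(q@ey).max()],4))
f=lambda q:np.c_[q@ex,q@ey].round(4).tolist()
q=ray(crop((445,508),(495,400),(397,455),(528,440),(425,395),(515,487)),.056);print('star a pts',q.round(4).tolist(),f(q))
q=ray(crop((318,384),(360,265),(275,330),(402,322)),.056);print('star b',q.round(4).tolist(),f(q))
q=ray(crop((480,250),(590,295)),.09);print('pin a',q.round(4).tolist(),f(q))
q=ray(crop((50,375),(190,52),(640,235),(512,568)),.03);print('board',q.round(4).tolist(),f(q))
# depth profile along bay a mid lines
m=(l==0)
E
```

```text
[ 69  48 143] [ 69  89 114]
g [269 183  31  34 391] rect mm ((576.1563720703125, -203.16998291015625), (52.6614990234375, 64.62109375), 66.94389343261719) zmed 0.0929 x [0.5772 0.6419] y [0.015  0.0677]
g [348 215  30  34 378] rect mm ((498.4317321777344, -384.53057861328125), (52.480079650878906, 63.01584243774414), 66.86795043945312) zmed 0.0996 x [0.5784 0.6413] y [-0.1823 -0.1297]
r [323 163  31  33 450] rect mm ((621.8920288085938, -329.77593994140625), (52.356971740722656, 64.25401306152344), 66.3758316040039) zmed 0.093 x [0.6694 0.7338] y [-0.083  -0.0307]
star a pts [[0.4035, -0.3458, 0.056], [0.4671, -0.3773, 0.056], [0.4353, -0.3178, 0.056], [0.443, -0.3964, 0.056], [0.4707, -0.3353, 0.056], [0.4153, -0.3879, 0.056]] [[0.5074, -0.158], [0.5782, -0.1617], [0.5255, -0.1197], [0.5637, -0.1889], [0.5649, -0.1217], [0.5349, -0.192]]
star b [[0.4782, -0.2711, 0.056], [0.5495, -0.2975, 0.056], [0.511, -0.2456, 0.056], [0.5147, -0.3223, 0.056]] [[0.5465, -0.0598], [0.6223, -0.0559], [0.5665, -0.0234], [0.6002, -0.0924]]
pin a [[0.5552, -0.367, 0.09], [0.528, -0.4304, 0.09]] [[0.6551, -0.1175], [0.6552, -0.1865]]
board [[0.4857, -0.1051, 0.03], [0.6871, -0.193, 0.03], [0.5671, -0.4731, 0.03], [0.364, -0.3879, 0.03]] [[0.4877, 0.0956], [0.7074, 0.0946], [0.708, -0.2102], [0.4878, -0.2123]]
```

Call:
play_rows --commands '[[[0.04, 0.047, 0], [0, 0, -0.104]], [[0.08, 0.093, 0], [0, 0, -0.209]], [[0.116, 0.14, 0], [0, 0, -0.313]], [[0.155, 0.187, 0], [0, 0, -0.417]], [[0.194, 0.233, 0], [0, 0, -0.522]], [[0.233, 0.281, 0], [0, 0, -0.626]], [[0.233, 0.281, -0.05], [0, 0, -0.626]], [[0.233, 0.281, -0.08], [0, 0, -0.626]], [[0.233, 0.281, -0.08], [0, 0, -0.626]]]' --gripper 0

```text
time_s: 1.23
position: [0.3689, -0.327, 0.1656]
tcp_rot: [[-0.394, -0.004, 0.919], [-0.919, 0.005, -0.394], [-0.003, -1.0, -0.005]]
force: [-0.1, 0.1, -0.1]
opening: 0.065
```

```bash
python3 - <<'E'
from h import *
s=read_state();print(s['position'],s['tcp_rot'].round(3).tolist(),s['joint_positions'].round(1),s['force'],s['opening'])
c=snap('top','top1');cv2.imwrite('pics/crop1.png',cv2.resize(c['frame'][145:320,220:420,::-1],None,fx=4,fy=3.4,interpolation=cv2.INTER_CUBIC))
E
```

```text
[ 0.36893875 -0.32702306  0.16558104] [[-0.394, -0.004, 0.919], [-0.919, 0.005, -0.394], [-0.003, -1.0, -0.005]] [-54.6  27.5 105.2  -0.   47.6  58.6] [-0.11249415  0.06771982 -0.13548241] 0.06510150184121234
```

View pics/crop1.png

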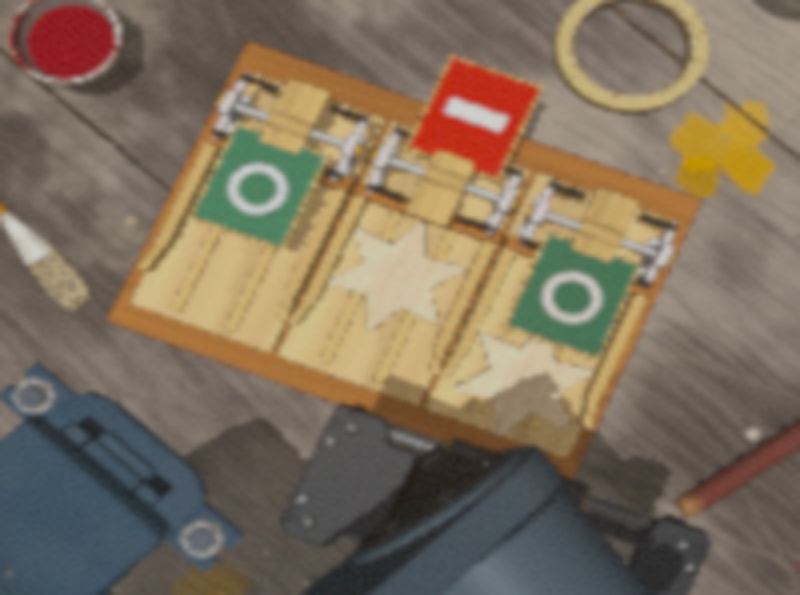

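The gripper is now just in front of bay_a, lined up with it, and nothing has been disturbed. Before going lower I'll check how tall the vise is, because the left end of the gripper body passes close to it.

```bash
python3 - <<'E'
from h import *
P=pts(dict(np.load('pics/top0.npz')))
th=np.radians(-23.3);ex=np.array([np.cos(th),np.sin(th)]);ey=np.array([-np.sin(th),np.cos(th)])
q=P[150:400,150:420].reshape(-1,3);X=q[:,:2]@ex;Y=q[:,:2]@ey
for a in np.arange(.40,.72,.04):
  print(round(a,2),[ (round(float(q[m,2].max()),3) if (m:=(X>a)&(X<a+.04)&(Y>b)&(Y<b+.04)).any() else None) for b in np.arange(-.32,.08,.04)])
E
```

```text
0.4 [0.006, 0.004, 0.005, 0.005, 0.005, 0.006, 0.005, 0.005, 0.114, 0.131]
0.44 [0.004, 0.005, 0.005, 0.005, 0.005, 0.006, 0.005, 0.005, 0.006, 0.004]
0.48 [0.021, 0.005, 0.039, 0.056, 0.059, 0.043, 0.047, 0.045, 0.048, 0.046]
0.52 [0.02, 0.005, 0.062, 0.064, 0.06, 0.064, 0.059, 0.063, 0.063, 0.062]
0.56 [0.01, 0.005, 0.062, 0.107, 0.107, 0.065, 0.962, 0.064, 0.096, 0.097]
0.6 [0.004, 0.005, 0.062, 0.103, 0.104, 0.089, 0.097, 0.089, 0.097, 0.097]
0.64 [0.005, 0.004, 0.092, 0.103, 0.1, 0.103, 0.098, 0.103, 0.103, 0.104]
0.68 [0.005, 0.006, 0.034, 0.091, 0.093, 0.097, 0.097, 0.096, 0.096, 0.095]
```

Call:
play_rows --commands '[[[0, -0.001, -0.05], [0, 0, 0]], [[0, -0.001, -0.093], [0, 0, 0]], [[0, -0.001, -0.093], [0, 0, 0]], [[0.009, -0.005, -0.093], [0, 0, 0]], [[0.018, -0.009, -0.093], [0, 0, 0]], [[0.028, -0.013, -0.093], [0, 0, 0]], [[0.037, -0.017, -0.093], [0, 0, 0]], [[0.037, -0.017, -0.093], [0, 0, 0]]]'

```text
time_s: 2.28
position: [0.4081, -0.3465, 0.0749]
tcp_rot: [[-0.394, 0.001, 0.919], [-0.919, -0.002, -0.394], [0.001, -1.0, 0.002]]
force: [0.0, 0.3, -0.1]
opening: 0.005
```

Call:
play_rows --commands '[[[0.005, -0.002, -0.001], [0, 0, 0]], [[0.009, -0.004, -0.002], [0, 0, 0]], [[0.013, -0.0055, -0.002], [0, 0, 0]], [[0.015, -0.0065, -0.002], [0, 0, 0]], [[0.015, -0.0065, -0.002], [0, 0, 0]]]'

```text
time_s: 2.9
position: [0.4221, -0.3524, 0.0725]
tcp_rot: [[-0.394, 0.0, 0.919], [-0.919, -0.0, -0.394], [0.0, -1.0, 0.0]]
force: [-0.1, 0.0, 0.3]
opening: 0.008
```

```bash
python3 - <<'E'
from h import *
c=snap('top','top2');cv2.imwrite('pics/crop2.png',cv2.resize(c['frame'][170:290,300:420,::-1],None,fx=5,fy=5,interpolation=cv2.INTER_CUBIC))
E
```

```text
(no output)
```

View pics/crop2.png

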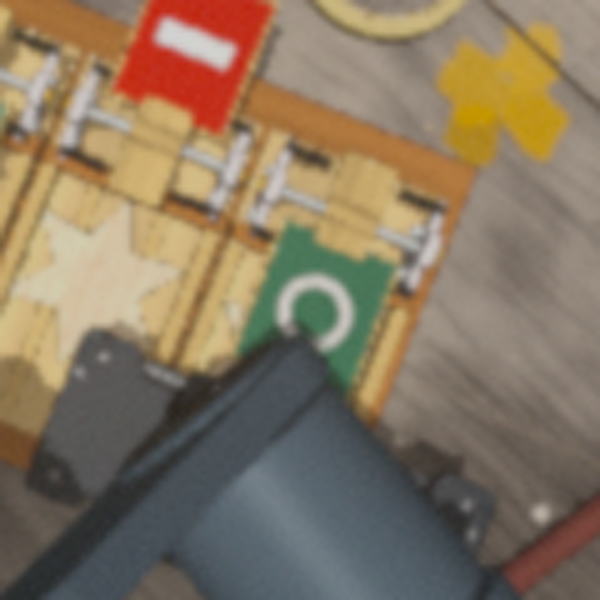

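The star has moved in: its left points now show at (232,310) beside the tag. I'll go on in small steps until the force shows the stop.

Call:
play_rows --commands '[[[0.002, -0.001, 0], [0, 0, 0]], [[0.004, -0.0015, 0], [0, 0, 0]], [[0.0055, -0.0025, 0], [0, 0, 0]], [[0.0055, -0.0025, 0], [0, 0, 0]]]'

```text
time_s: 3.45
position: [0.4276, -0.355, 0.0726]
tcp_rot: [[-0.394, 0.0, 0.919], [-0.919, -0.0, -0.394], [0.0, -1.0, 0.0]]
force: [0.4, -0.0, 0.8]
opening: 0.009
```

Call:
play_rows --commands '[[[0.001, -0.0005, 0], [0, 0, 0]], [[0.001, -0.0005, 0], [0, 0, 0]], [[0.002, -0.001, 0], [0, 0, 0]], [[0.002, -0.001, 0], [0, 0, 0]]]'

```text
time_s: 3.95
position: [0.4291, -0.3556, 0.0725]
tcp_rot: [[-0.394, -0.001, 0.919], [-0.919, 0.001, -0.394], [-0.0, -1.0, -0.001]]
force: [-0.7, 0.3, 0.8]
opening: 0.007
```

Call:
play_rows --commands '[[[0.001, -0.0005, 0], [0, 0, 0]], [[0.001, -0.0005, 0], [0, 0, 0]]]'

```text
time_s: 4.2
position: [0.4296, -0.3556, 0.0724]
tcp_rot: [[-0.394, -0.002, 0.919], [-0.919, 0.002, -0.394], [-0.001, -1.0, -0.002]]
force: [-3.4, 1.1, 1.6]
opening: 0.004
```

Call:
play_rows --commands '[[[0.001, -0.0005, 0], [0, 0, 0]], [[0.001, -0.0005, 0], [0, 0, 0]]]'

```text
time_s: 4.45
position: [0.4299, -0.3556, 0.0723]
tcp_rot: [[-0.394, -0.003, 0.919], [-0.919, 0.003, -0.394], [-0.001, -1.0, -0.004]]
force: [-5.6, 1.6, 3.5]
opening: 0.006
```

Call:
play_rows --commands '[[[-0.01, 0.004, 0], [0, 0, 0]], [[-0.046, 0.02, 0], [0, 0, 0]], [[-0.055, 0.024, 0.05], [0, 0, 0]], [[-0.064, 0.028, 0.11], [0, 0, 0]], [[-0.064, 0.028, 0.11], [0, 0, 0]]]'

```text
time_s: 5.08
position: [0.3692, -0.3315, 0.1869]
tcp_rot: [[-0.395, 0.008, 0.919], [-0.919, -0.01, -0.395], [0.006, -1.0, 0.011]]
force: [0.2, -0.5, -1.2]
opening: 0.003
```

```bash
python3 - <<'E'
from h import *
s=read_state();print(s['position'])
c=snap('top','top3');cv2.imwrite('pics/crop3.png',cv2.resize(c['frame'][170:290,300:420,::-1],None,fx=5,fy=5,interpolation=cv2.INTER_CUBIC))
E
```

```text
[ 0.36924461 -0.33148763  0.18689686]
```

View pics/crop3.png

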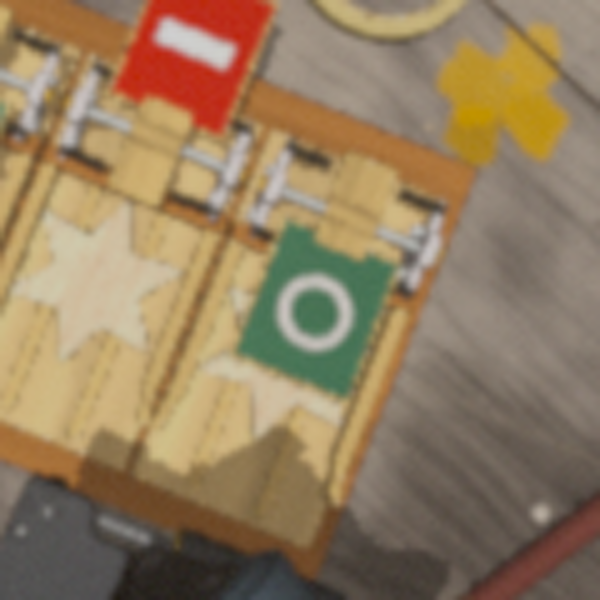

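The star's near point is at crop (262,435). Its offset from the stored star's point (65,358) matches the bay pitch, so the star is home. Next I'll go over the tail at (362,180).

Call:
play_rows --commands '[[[0.03, -0.013, 0.03], [0, 0, 0]], [[0.08, -0.034, 0.03], [0, 0, 0]], [[0.13, -0.055, 0.03], [0, 0, 0]], [[0.17, -0.072, 0.03], [0, 0, 0]], [[0.193, -0.082, 0.02], [0, 0, 0]], [[0.193, -0.082, -0.02], [0, 0, 0]], [[0.193, -0.082, -0.055], [0, 0, 0]], [[0.193, -0.082, -0.055], [0, 0, 0]]]'

```text
time_s: 6.12
position: [0.5582, -0.4083, 0.1218]
tcp_rot: [[-0.394, -0.007, 0.919], [-0.919, 0.008, -0.394], [-0.004, -1.0, -0.01]]
force: [-0.2, 0.0, 0.6]
opening: 0.007
```

Call:
play_rows --commands '[[[0, 0, -0.005], [0, 0, 0]], [[0, 0, -0.01], [0, 0, 0]], [[0, 0, -0.014], [0, 0, 0]], [[0, 0, -0.018], [0, 0, 0]], [[0, 0, -0.022], [0, 0, 0]], [[0, 0, -0.025], [0, 0, 0]], [[0, 0, -0.025], [0, 0, 0]]]'

```text
time_s: 7.0
position: [0.5606, -0.411, 0.1022]
tcp_rot: [[-0.394, 0.0, 0.919], [-0.919, -0.0, -0.394], [0.0, -1.0, 0.0]]
force: [0.5, -0.3, 1.5]
opening: 0.003
```

```bash
python3 - <<'E'
from h import *
s=read_state();print(s['position'],s['force'])
c=snap('top','top4');cv2.imwrite('pics/crop4.png',cv2.resize(c['frame'][150:290,290:430,::-1],None,fx=4,fy=4,interpolation=cv2.INTER_CUBIC))
P=pts(c);th=np.radians(-23.3);ex=np.array([np.cos(th),np.sin(th)]);ey=np.array([-np.sin(th),np.cos(th)])
hsv=cv2.cvtColor(c['frame'],cv2.COLOR_RGB2HSV);g=cv2.inRange(hsv,(50,60,20),(95,255,255));g[:,:300]=0;g[:,410:]=0;g[290:]=0;g[:150]=0
q=P[g>0];print(len(q),np.c_[q[:,:2]@ex,q[:,:2]@ey,q[:,2]][::12].round(3).tolist())
E
```

```text
[ 0.56055306 -0.41100984  0.10222377] [ 0.53317034 -0.34317471  1.50198677]
90 [[0.642, -0.131, 0.117], [0.647, -0.159, 0.107], [0.603, -0.111, 0.482], [0.629, -0.155, 0.136], [0.63, -0.162, 0.132], [0.633, -0.181, 0.13], [0.622, -0.172, 0.147], [0.62, -0.177, 0.151]]
```

View pics/crop4.png

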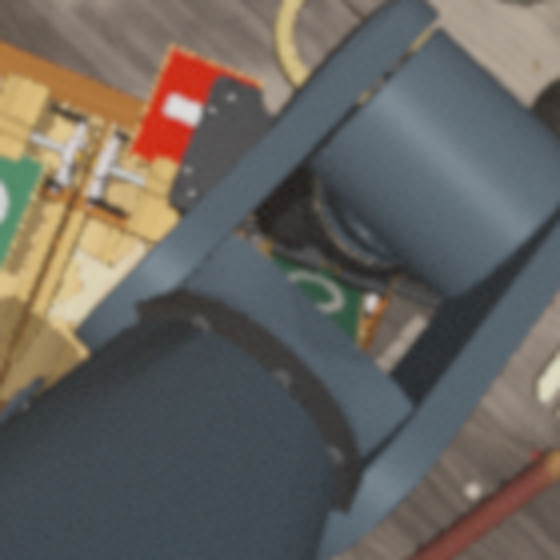

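The tag now stands at about 60°. I'll lift, step back over it, come down on the near side and push it over.

Call:
play_rows --commands '[[[0, 0, 0.06], [0, 0, 0]], [[0, 0, 0.12], [0, 0, 0]], [[0, 0, 0.13], [0, 0, 0]], [[-0.05, 0.021, 0.13], [0, 0, 0]], [[-0.1, 0.043, 0.13], [0, 0, 0]], [[-0.108, 0.046, 0.13], [0, 0, 0]], [[-0.108, 0.046, 0.085], [0, 0, 0]], [[-0.108, 0.046, 0.04], [0, 0, 0]], [[-0.108, 0.046, 0.04], [0, 0, 0]]]'

```text
time_s: 8.18
position: [0.4507, -0.3627, 0.1387]
tcp_rot: [[-0.394, -0.006, 0.919], [-0.919, 0.007, -0.394], [-0.004, -1.0, -0.009]]
force: [-1.0, -0.1, 0.7]
opening: 0.007
```

Call:
play_rows --commands '[[[0.014, -0.006, 0], [0, 0, 0]], [[0.028, -0.012, 0], [0, 0, 0]], [[0.042, -0.018, 0], [0, 0, 0]], [[0.056, -0.024, 0], [0, 0, 0]], [[0.07, -0.03, 0], [0, 0, 0]], [[0.084, -0.036, 0], [0, 0, 0]], [[0.098, -0.042, 0], [0, 0, 0]], [[0.112, -0.048, 0], [0, 0, 0]], [[0.12, -0.051, 0], [0, 0, 0]], [[0.12, -0.051, 0], [0, 0, 0]]]'

```text
time_s: 9.43
position: [0.5733, -0.4162, 0.1435]
tcp_rot: [[-0.394, 0.001, 0.919], [-0.919, -0.001, -0.394], [0.001, -1.0, 0.002]]
force: [-0.5, -0.2, -0.4]
opening: 0.004
```

Call:
play_rows --commands '[[[0, 0, 0.02], [0, 0, 0]], [[0, 0, 0.04], [0, 0, 0]], [[0.02, -0.009, 0.04], [0, 0, 0]], [[0.02, -0.009, 0.02], [0, 0, 0]], [[0.02, -0.009, 0.005], [0, 0, 0]], [[0.02, -0.009, -0.007], [0, 0, 0]], [[0.02, -0.009, -0.016], [0, 0, 0]], [[0.02, -0.009, -0.023], [0, 0, 0]], [[0.02, -0.009, -0.023], [0, 0, 0]]]'

```text
time_s: 10.55
position: [0.5922, -0.4247, 0.1189]
tcp_rot: [[-0.394, -0.001, 0.919], [-0.919, 0.001, -0.394], [-0.0, -1.0, -0.001]]
force: [-0.6, 0.3, 0.7]
opening: 0.002
```

Call:
play_rows --commands '[[[0, 0, -0.002], [0, 0, 0]], [[0, 0, -0.003], [0, 0, 0]], [[0, 0, -0.003], [0, 0, 0]]]'

```text
time_s: 10.92
position: [0.5927, -0.4251, 0.1177]
tcp_rot: [[-0.394, 0.001, 0.919], [-0.919, -0.001, -0.394], [0.001, -1.0, 0.001]]
force: [-1.2, 0.9, 4.7]
opening: 0.005
```

Call:
play_rows --commands '[[[0, 0, -0.001], [0, 0, 0]], [[0, 0, -0.002], [0, 0, 0]], [[0, 0, -0.002], [0, 0, 0]]]'

```text
time_s: 11.3
position: [0.5927, -0.4252, 0.1175]
tcp_rot: [[-0.394, 0.001, 0.919], [-0.919, -0.001, -0.394], [0.001, -1.0, 0.002]]
force: [-2.6, 1.6, 12.1]
opening: 0.004
```

Call:
play_rows --commands '[[[0, 0, 0.05], [0, 0, 0]], [[0, 0, 0.11], [0, 0, 0]], [[-0.05, 0.021, 0.14], [0, 0, 0]], [[-0.1, 0.043, 0.14], [0, 0, 0]], [[-0.15, 0.064, 0.14], [0, 0, 0]], [[-0.2, 0.06, 0.14], [0, 0, 0]], [[-0.24, 0.03, 0.14], [0, 0, 0]], [[-0.27, -0.01, 0.14], [0, 0, 0]], [[-0.3, -0.05, 0.14], [0, 0, 0]], [[-0.3, -0.05, 0.14], [0, 0, 0]]]'

```text
time_s: 12.55
position: [0.2904, -0.478, 0.2545]
tcp_rot: [[-0.399, 0.0, 0.917], [-0.917, -0.002, -0.399], [0.002, -1.0, 0.001]]
force: [0.4, -0.4, -0.8]
opening: 0.005
```

```bash
python3 - <<'E'
from h import *
s=read_state();print(s['position'],s['force'])
c=snap('top','top5');cv2.imwrite('pics/crop5.png',cv2.resize(c['frame'][145:295,235:410,::-1],None,fx=4,fy=4,interpolation=cv2.INTER_CUBIC))
P=pts(c);th=np.radians(-23.3);ex=np.array([np.cos(th),np.sin(th)]);ey=np.array([-np.sin(th),np.cos(th)])
X=P[:,:,:2]@ex;Y=P[:,:,:2]@ey
for b in(-.057,-.155):
  for lo,hi in((.675,.69),(.70,.715),(.715,.73)):
    m=(X>lo)&(X<hi)&(abs(Y-b)<.02);print(b,lo,np.median(P[m][:,2]).round(4))
E
```

```text
[ 0.29040539 -0.47800276  0.25450565] [ 0.41144277 -0.41027126 -0.81984387]
-0.057 0.675 0.0928
-0.057 0.7 0.0931
-0.057 0.715 0.0933
-0.155 0.675 0.0929
-0.155 0.7 0.0932
-0.155 0.715 0.0932
```

View pics/crop5.png

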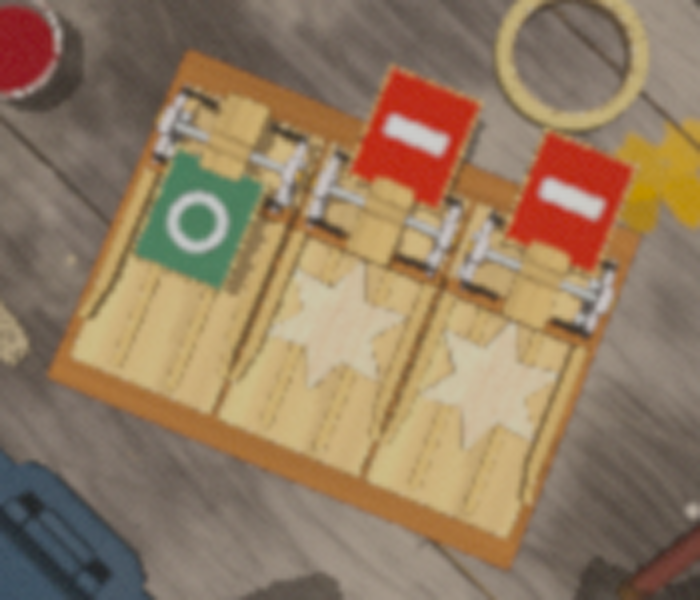

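Tag a lies flat with its red face up, and its height matches tag b. I'll check numerically how close the star is to home, using the stored star as the reference.

```bash
python3 - <<'E'
from h import *
c=dict(np.load('pics/top5.npz'));im=c['frame'].astype(int);K=c['mtx'];T=c['cam_to_world']
hsv=cv2.cvtColor(c['frame'],cv2.COLOR_RGB2HSV)
th=np.radians(-23.3);ex=np.array([np.cos(th),np.sin(th),0]);ey=np.array([-np.sin(th),np.cos(th),0])
P=pts(c);X=P@ex;Y=P@ey
print(hsv[225,320],hsv[241,357],hsv[255,330])
for t in(75,85,95):
  for b in(-.057,-.155):
    m=((hsv[:,:,1]<t)&(hsv[:,:,2]>120)&(abs(Y-b)<.04)&(X>.52)&(X<.627)).astype(np.uint8)
    n,l,s,ce=cv2.connectedComponentsWithStats(m);k=1+s[1:,4].argmax();uv=np.argwhere(l==k)[:,::-1]
    d=np.c_[(uv-[K[0,2],K[1,2]])/K[0,0],np.ones(len(uv))]@T[:3,:3].T;q=T[:3,3]+d*((.056-T[2,3])/d[:,2])[:,None]
    a=q@ex;print(t,b,len(q),'cent',a.mean().round(4),(q@ey).mean().round(4),'x',a.min().round(4),a.max().round(4))
  # zmax inside bay, depth-based
for b in(-.057,-.155):
  m=(abs(Y-b)<.04)&(X>.53)&(X<.622)&(P[:,:,2]>.0525)&(P[:,:,2]<.06)&(abs(Y-b)<.034);print('depth',b,m.sum(),X[m].mean().round(4))
E
```

```text
[ 19  56 206] [ 19  58 205] [ 20 109 187]
75 -0.057 498 cent 0.5835 -0.0558 x 0.5437 0.6224
75 -0.155 498 cent 0.5851 -0.1548 x 0.5463 0.6239
85 -0.057 548 cent 0.5836 -0.0557 x 0.5428 0.6247
85 -0.155 547 cent 0.5854 -0.1546 x 0.5441 0.6261
95 -0.057 666 cent 0.5801 -0.0529 x 0.5211 0.6247
95 -0.155 638 cent 0.5836 -0.1537 x 0.5251 0.6261
depth -0.057 489 0.5839
depth -0.155 491 0.5845
```

The star in bay_a sits at least as deep as the stored one, so it is home.

```bash
python3 -c "
from rig import *
print(hand_in())"
```

```text
the job is handed in; nothing more can be done
None
```

The job is done and handed in. It took about 12.6 s of robot time, with no reading above about 12 N.

- **Star:** I pushed the varnished star home with the closed fingertips on its near point until the force rose to about 6 N at the stop. In the last picture its centre lies 0.6–1.8 mm deeper than the stored star's. That is within the 2 mm calibration error, so both read as fully home.
- **Tag:** I then pressed the tail to raise bay_a's green tag to about 60°, pushed it over from the near side and pressed it onto its far stop at about 12 N. It lies flat, red face up, at a height of 0.093 m, the same as tag b.
- **Everything else:** The other two bays' tags and the stored star look unchanged in the last picture, and I drew the arm clear. That picture showed only the rack and what lies close to it, so I didn't check the sanding block or most of the brush and the dowel again; the arm did not work near them.

No check failed. The loosest colour threshold also picked up wood round both stars, so I ignored its figures.

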